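# Load the empty side of a double vise and crank it tight

### The arm

A 7-joint arm with a two-finger parallel gripper is mounted at the origin on the work surface. World frame = base frame: x ahead of the robot, y to its left, z up, the work surface at z = 0. Lengths are in m, angles in rad, forces in N, time in s.
With the tool pointing down it reaches from about 0.4 to 0.85 m from the base axis. Payload 10.4 kg.
Tool frame: the origin (TCP) lies at the very end of the fingers, on their centre line; the grasp point (between the pads) lies 19 mm behind it (manip.grip_point_offset is the distance from the TCP to the grasp point, in m); z points along the fingers, y is the line along which they close (so a half turn about z gives the same grasp; the last joint's range is limited). The gripper opens to 85 mm and grips with 20 to 120 N. Pads are 22 mm wide; open, the fingers measure 114 mm over their backs; the gripper's body (76 mm by 85 mm) begins 54 mm behind the grasp point. The pads swing forward as they close: fully open they stand 13 mm farther back than shut.
Start: joints at [-1.173, 0.332, -0.065, 1.46, 0.022, 1.35, -0.088], TCP at [0.255, 0.571, 0.231] pointing down, gripper open.
Joint ranges: [-2.6, 2.6], [-0.5, 2.12], [-1.47, 1.34], [0.16, 2.42], [-1.27, 4.41], [0.06, 2.06], [-2.6, 2.6]. Speed limits (rad/s): [2.22, 2.22, 2.79, 2.79, 3.14, 3.14, 3.14].

### API

Orientations are given as a unit quaternion [x, y, z, w].
In Python, from workcell import manip gives the robot as it stands. The module is installed in compiled form; this text tells all that it offers.
- The arm moves only by the tool step_arm, never from a script. Its argument "moves" is a list of rows, each a list of 7 numbers: the closure, from 0 (fully open) to 1 (shut), then the shift along the world's x, y, z in mm, then the turn, a rotation vector about the world's x, y, z in rad. In form: [[grip, tx, ty, tz, ax, ay, az], ...]. A call has 1 to 10 rows; each row is the pose to reach, as a shift and turn from the pose commanded when the call began; what a row does not reach only later rows make up. A row lasts 1/10 s, in which the tool goes at most 50 mm and 8.59 degrees, less where a joint would pass 70% of its speed; a pose out of reach is approached as far as the arm can. A call with a gripper value outside its range is refused whole. The fingers move at their own pace and stop on an object; "grip_force" is the grip in N (left out, the last holds). Time passes only in rows, so rows that repeat a pose let the fingers close. It gives the time, the measured TCP pose, the force, the opening and the grip force at its end, in the units of the state.
- manip.get_obs(): the state, without advancing time (a new reading comes with each control period).
- manip.camera(name): name is "side" or "top" or "wrist"; returns a dict with "image" (400x640x3 uint8, blue, green, red), "K" (3x3 intrinsics, pixels), "rvec" (rotation vector, rad) and "tvec" (3), from world to camera coordinates, as OpenCV has them; the wrist camera has in their place "mount" (4x4, takes a point from camera to tool coordinates, whose origin is the TCP and whose axes are the flange's). Camera axes: x right, y down, z forward; pixel columns grow to the right and rows downward; lengths in m; the calibration is good to about 2 mm. A picture is of the moment at which its call begins: read the wrist's pose just before it. There is no depth.
- manip.hand_in(): hands the job in; it is judged then, once.
The state is a dict: "clock": time; "joint_pos": joint angles; "joint_velocities": joint speeds; "tau": joint torques, N m; "position": TCP position; "ee_rot": TCP orientation; "ft_force": force on the tool from outside, world axes, zero at the start; "torque": the same for the moment, N m; "grip_width": opening from 0.0 (shut) to 1.0 (fully open); "grasp_force": force on a finger pad.
Only numpy, scipy, OpenCV 4.12 (cv2) and the standard library are available. Lean on these libraries where they do the work, as an engineer would, in place of code of your own. Each camera call takes 0.05 s, during which the arm holds its last target. There are 200 camera calls.

### The job

One station of the double vise already has its wooden blank; the other station is empty. Take the matching shouldered blank out of the leaning rack, stand it foot down on the steel bar in the empty station, straight and centred between the jaws without dropping it, then wind the crank clockwise until both blanks are held firmly. Leave the seated blank in its station, do not disturb the other pieces in the rack or the things on the bench, and let go of everything.

Things in the scene. Friction and masses are not known exactly. Their poses are not given: they have to be found in the camera images.
- vise: double-station machine vise (two workpieces at once), grey iron, on a dark hardwood beam 130 x 200 x 75 mm (x, y, z), fixed. Origin: centre of the beam's underside on the bench; y along the screw, +y towards the crank; z up. Yaw within 0.15 rad. The fixed centre jaw's two steel faces are at y = +18 and -18 mm, 66 mm wide. Slide ways 110 mm, jaw tops 150 mm above the bench.
- station_left (a point): where a gripped blank's foot centre ends in the left station: vise x 0, y +30, z 122 mm, axes as the vise. That is the top of a fixed flat steel bar (60 x 18 x 12 mm, centred at y +33 mm) on which blanks stand. At the start either station may be the empty one; put a blank down midway in the open gap.
- station_right (a point): the same for the right station: vise x 0, y -30, z 122 mm, its bar centred at y -33 mm
- jaw_left: sliding jaw of the left station (vise +y side, nearer the crank), 66 mm wide, 28 mm thick, 40 mm high. Origin: middle of its clamping face at the level of the ways; axes as the vise. The station's open gap is this origin's y in the vise frame minus 18 mm: 30.5 to 35.5 mm at the start, equal in both stations.
- jaw_right: the same on the right station (vise -y side); gap = -y in the vise frame minus 18 mm. One left-and-right-hand screw drives both sliding jaws together.
- crank (a joint): turn of the crank, rad, 0 with the grip straight above the screw; -2.6 to 2.6 at the start. Grows when wound clockwise seen from the handle end (from the top the grip goes to the vise's -x side): that closes both jaws, 6 mm a turn; 1.1 to 1.9 turns meet the 24 mm blanks, some 60 degrees more grips firmly. Stays where left; about 2.5 N at the grip turns it, more once gripping.
- crank_axis (a point): point on the screw's axis (vise x 0, y +172, z 91 mm), centre of the upright circle in which point crank_grip goes round
- crank_grip (a point): point on the centre line of the crank's wooden grip, a freely turning sleeve 22 mm in diameter, 85 mm long, parallel to the screw and 50 mm off its axis. The point lies 48 mm out from the crank arm's outer face, 37 mm from the sleeve's free end.
- blank_in_vise: blank already standing loosely in one station: light wood, foot 60 mm (x) by 24 mm (y, the clamped thickness) by 37 mm high, with a tongue 36 x 24 mm in the middle of its top, 55 mm high overall, 65 g. Origin: centre of the foot's underside; z up through the tongue. It shifts a few mm when gripped.
- blank_in_rack: matching loose blank, same shape, size and axes (a half turn about z makes no difference; 45 to 90 g). It stands in one of the rack's three bays, tongue out, tipped 30 degrees, its x along the rack, its 24 mm thickness across the slot; 29 mm stands out of the slot. Standing in the vise, 27 mm rises above the jaw tops.
- rack: dark wooden rack 222 mm long (its y), 85 mm deep, 66 mm high, fixed. Origin: centre of its underside. One slot in three bays at y -66, 0, +66 mm, each 61 mm by 28 mm across, 26 mm deep, tipped 30 degrees from vertical so that pieces lean with their tops to the rack's +x side, away from the robot, and come out along the slant. Slot floor centre 32 mm above the bench.
- dowel: bystander in another bay: round dowel of the same wood, 24 mm diameter, 78 mm long. Origin: centre of its foot.
- batten: bystander in the third bay: plain bar of the same wood, 34 x 24 mm, 72 mm long, no tongue. Origin: centre of its foot.
- tin: bystander: plain metal tin, 66 mm diameter, 75 mm high, on the bench beyond the vise. Origin: centre of its underside.
- brush: bystander: brush lying on the bench beyond the rack. Origin: middle of its underside.
- wrench: bystander: wrench lying on the bench in front of the vise. Origin: middle of its underside.
- driver: bystander: screwdriver lying on the bench beyond the vise. Origin: middle of its underside.
- offcut: bystander: wood offcut 75 x 45 x 22 mm on the bench near the robot. Origin: centre of its underside.
There are look-alikes about, which are no part of the job. What is shaped like the blank_in_vise but pink, purple or yellow is not meant.

How it is judged:
On the way:
1. the blank from the rack stands upright on the bar in the empty station (z of blank_in_rack in the frame of vise between 0.118 and 0.126 m and angle between blank_in_rack's own z axis and vertical below 0.1 rad and x of blank_in_rack in the frame of vise between -0.012 and 0.012 m and angle between the x axis of blank_in_rack and the x axis of vise, either way round below 0.12 rad and ((y of blank_in_rack in the frame of vise between 0.025 and 0.045 m and y of blank_in_vise in the frame of vise between -0.045 and -0.025 m) or (y of blank_in_rack in the frame of vise between -0.045 and -0.025 m and y of blank_in_vise in the frame of vise between 0.025 and 0.045 m))), for 0.2 s.
At the end, for the whole second after the job is handed in: One upright blank in each station, each gripped by its sliding jaw with over 5 N and at rest; the rack's blank stands foot down on the bar (height within 4 mm), upright within 0.10 rad, along the jaws within 0.12 rad, centred on their width within 12 mm; the first blank in its own station (z of blank_in_rack in the frame of vise between 0.118 and 0.126 m and angle between each of blank_in_rack, blank_in_vise's own z axis and vertical below 0.1 rad and x of blank_in_rack in the frame of vise between -0.012 and 0.012 m and angle between the x axis of blank_in_rack and the x axis of vise, either way round below 0.12 rad and linear speed of each of blank_in_rack, blank_in_vise below 0.02 m/s and ((y of blank_in_rack in the frame of vise between 0.025 and 0.045 m and y of blank_in_vise in the frame of vise between -0.045 and -0.025 m and contact force between jaw_left and blank_in_rack above 5 N and contact force between jaw_right and blank_in_vise above 5 N) or (y of blank_in_rack in the frame of vise between -0.045 and -0.025 m and y of blank_in_vise in the frame of vise between 0.025 and 0.045 m and contact force between jaw_right and blank_in_rack above 5 N and contact force between jaw_left and blank_in_vise above 5 N))); the robot touches nothing.
It fails at once if the blank already in the vise is taken out or knocked about (moved more than 25 mm) (distance of blank_in_vise from where it was at the start of the episode above 0.025 m).
It fails at once if another piece in the rack or a thing on the bench is moved more than 30 mm (distance of any of dowel, batten, tin, brush, wrench, driver, offcut from where it was at the start of the episode above 0.03 m).
It fails at once if the blank falls or is thrown (faster than 0.6 m/s with no finger on it) (linear speed of blank_in_rack above 0.6 m/s and contact force between the fingers and blank_in_rack below 0.05 N).
It also fails if it takes over 67 s, if anything falls off the work surface, if the arm or the gripper's body presses on something with over 40 N, if the wrist force passes 120 N, or if a joint passes its speed limit or range.

## Working session

There is one attempt and no reset: what is moved stays moved. The work goes in short steps, Python scripts to look and compute and a tool call to move; the robot and the scene stay as the last step left them, time stands still between calls to the robot, and variables do not carry over. Pictures are saved under pics/ and viewed, at most 10 in all, crops included, and the job is handed in when it is done.

Besides the shell and the picture viewer there is one more tool, called after ">>>" as name(argument=value, ...) on one line, values as JSON. step_arm: Moves the arm, as the interface text tells. Its arguments: {"type":"object","properties":{"moves":{"type":"array","items":{"type":"array","items":{"type":"number"}}},"grip_force":{"type":"number"}},"required":["moves"]}

```bash
mkdir -p pics
python3 - <<'E'
from workcell import manip
import cv2,numpy as np,pickle
o=manip.get_obs();print({k:np.round(v,3) for k,v in o.items()})
d={}
for n in("side","top"):
    c=manip.camera(n);d[n]=c;cv2.imwrite(f"pics/{n}0.png",c["image"])
    R=cv2.Rodrigues(np.array(c["rvec"],float))[0];print(n,np.round(-R.T@np.array(c["tvec"]).ravel(),3),np.round(R[2],3),np.round(c["K"],1).tolist())
pickle.dump(d,open("c0.pkl","wb"))
E
```

```text
{'clock': np.float64(0.0), 'joint_pos': array([-1.173,  0.333, -0.065,  1.461,  0.022,  1.35 , -0.088]), 'joint_velocities': array([ 0.001,  0.   , -0.   , -0.   , -0.001,  0.001,  0.   ]), 'tau': array([-0.0000e+00, -6.2544e+01,  4.9000e-02, -3.9159e+01,  1.6000e-02,
        1.0000e-02,  0.0000e+00]), 'position': array([0.255, 0.57 , 0.231]), 'ee_rot': array([ 0.209,  0.978, -0.001, -0.   ]), 'ft_force': array([ 0.42 , -0.221, -0.402]), 'torque': array([ 0.004, -0.022, -0.043]), 'grasp_force': np.float64(0.0), 'grip_width': np.float64(1.0)}
side [0.497 0.831 0.856] [ 0.05  -0.745 -0.666] [[457.1, 0.0, 310.1], [0.0, 457.1, 207.7], [0.0, 0.0, 1.0]]
top [ 0.36  -0.004  1.041] [ 0.208  0.013 -0.978] [[452.8, 0.0, 310.1], [0.0, 452.8, 204.0], [0.0, 0.0, 1.0]]
```

View pics/side0.png

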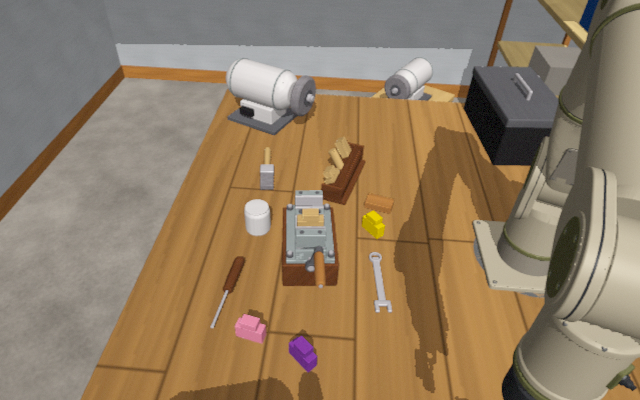

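View pics/top0.png

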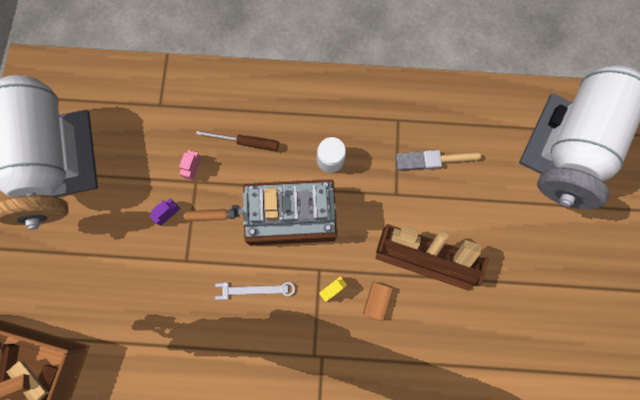

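Run:
```python
import cv2,numpy as np,pickle
d=pickle.load(open("c0.pkl","rb"))
f=lambda n,x,y,w,h:cv2.resize(d[n]["image"][y:y+h,x:x+w],(400,300),interpolation=cv2.INTER_CUBIC)
cv2.imwrite("pics/m0.png",np.vstack([np.hstack([f("top",365,210,133,100),f("top",220,165,133,100)]),np.hstack([f("side",285,125,100,75),f("side",250,180,133,100)])]))
```

```text
(no output)
```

View pics/m0.png

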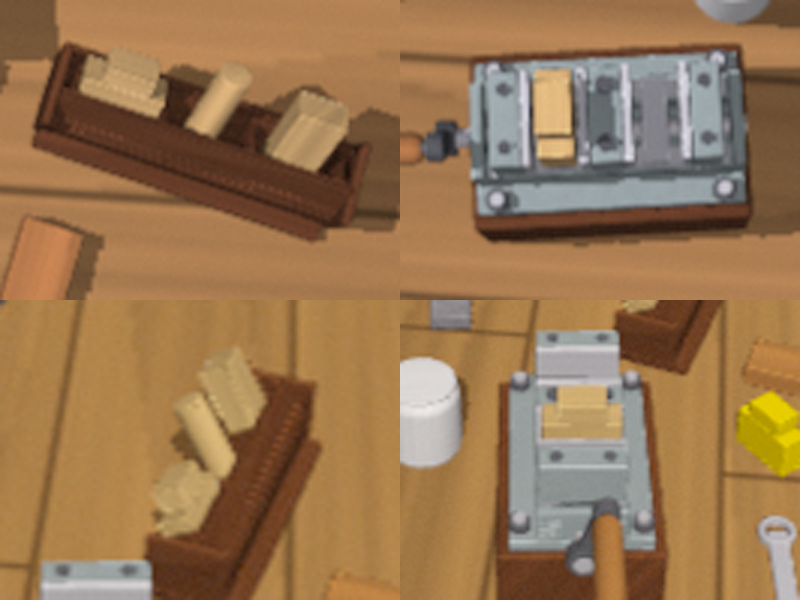

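```bash
cat > h.py <<'E'
import numpy as np,cv2,pickle
from scipy.spatial.transform import Rotation as Ro
def ext(c,obs=None):
    "cam->world R, origin"
    if "mount" in c and c["mount"] is not None:
        M=np.array(c["mount"]);R=Ro.from_quat(obs["ee_rot"]).as_matrix()
        return R@M[:3,:3],R@M[:3,3]+np.array(obs["position"])
    R=cv2.Rodrigues(np.array(c["rvec"],float))[0];return R.T,-R.T@np.array(c["tvec"]).ravel()
def ray(c,p,obs=None):
    R,o=ext(c,obs);d=R@np.linalg.inv(np.array(c["K"]))@np.array([p[0],p[1],1.]);return o,d/np.linalg.norm(d)
def onz(c,p,z,obs=None):
    o,d=ray(c,p,obs);return o+d*(z-o[2])/d[2]
def two(r1,r2):
    A=np.stack([r1[1],-r2[1]],1);t=np.linalg.lstsq(A,r2[0]-r1[0],rcond=None)[0]
    a=r1[0]+r1[1]*t[0];b=r2[0]+r2[1]*t[1];return (a+b)/2,np.linalg.norm(a-b)
def proj(c,P,obs=None):
    R,o=ext(c,obs);q=np.array(c["K"])@(R.T@(np.array(P)-o));return q[:2]/q[2]
E
python3 - <<'E'
from h import *
from workcell import manip
d=pickle.load(open("c0.pkl","rb"));t=d["top"];s=d["side"]
C=lambda x,y,ox,oy:(ox+x*.3325,oy+y/3)
pr=lambda *a:print(a[0],np.round(a[1],4))
pr("cjaw",onz(t,C(210,113,220,165),.15))
for n,p in dict(b1=(93,67),b2=(318,60),b3=(325,187),b4=(97,200)).items():pr(n,onz(t,C(*p,220,165),.10))
pr("grip tip/base",onz(t,(184,214),.13));pr("",onz(t,(227,214),.13))
print("rack top corners");
for p in[(66,45),(37,130),(345,222),(368,148)]:pr(p,onz(t,C(*p,365,210),.066))
pr("tongue top",onz(t,C(133,60,365,210),.08))
o=manip.get_obs();c=manip.camera("wrist");print(np.round(c["mount"],3),np.round(c["K"],1))
E
```

```text
cjaw [0.5494 0.0487 0.15  ]
b1 [0.5881 0.1372 0.1   ]
b2 [ 0.6037 -0.0223  0.1   ]
b3 [ 0.5124 -0.0325  0.1   ]
b4 [0.4929 0.1256 0.1   ]
grip tip/base [0.5159 0.2642 0.13  ]
 [0.5216 0.1764 0.13  ]
rack top corners
(66, 45) [ 0.5314 -0.1613  0.066 ]
(37, 130) [ 0.4683 -0.1424  0.066 ]
(345, 222) [ 0.4174 -0.3615  0.066 ]
(368, 148) [ 0.4708 -0.3785  0.066 ]
tongue top [ 0.5212 -0.207   0.08  ]
[[ 0.    -0.965 -0.261  0.066]
 [ 1.     0.     0.001 -0.001]
 [-0.001 -0.261  0.965 -0.142]
 [ 0.     0.     0.     1.   ]] [[296.1   0.  319.7]
 [  0.  296.1 201.7]
 [  0.    0.    1. ]]
```

>>> step_arm(moves=[[0,150,-285,150,0,0,-0.6],[0,150,-285,150,0,0,-0.6],[0,150,-285,150,0,0,-0.6],[0,150,-285,150,0,0,-0.6],[0,150,-285,150,0,0,-0.6],[0,295,-551,99,0,0,-1.06],[0,295,-551,99,0,0,-1.06],[0,295,-551,99,0,0,-1.06],[0,295,-551,99,0,0,-1.06],[0,295,-551,99,0,0,-1.06]])

```text
clock: 1.15
position: [0.4802, 0.148, 0.3328]
ee_rot: [0.675, 0.738, 0.0, -0.0]
ft_force: [0.8, 0.3, 0.4]
grip_width: 1.0
grasp_force: 0.0
```

```bash
python3 -c "
from workcell import manip;import numpy as np
o=manip.get_obs();print(o['clock'],np.round(o['position'],3),np.round(o['ee_rot'],3),np.round(o['joint_pos'],2))"
```

```text
1.15 [0.48  0.148 0.333] [ 0.675  0.738  0.    -0.   ] [-0.75  0.01  0.36  1.63 -0.    1.51 -0.29]
```

>>> step_arm(moves=[[0,70,-120,0,0,0,-0.02],[0,70,-120,0,0,0,-0.02],[0,70,-120,0,0,0,-0.02],[0,70,-120,0,0,0,-0.02],[0,70,-120,0,0,0,-0.02]])

```text
clock: 1.65
position: [0.5497, 0.0294, 0.3324]
ee_rot: [0.683, 0.731, -0.0, -0.0]
ft_force: [-0.1, -0.1, 0.0]
grip_width: 1.005
grasp_force: 0.0
```

```bash
cat > snap.py <<'E'
import sys
from h import *
from workcell import manip
n,f=sys.argv[1:3]
o=manip.get_obs();c=manip.camera(n);pickle.dump((c,o),open(f+".pkl","wb"));cv2.imwrite(f"pics/{f}.png",c["image"])
print(o["clock"],np.round(o["position"],4),np.round(o["ee_rot"],4),np.round(o["joint_pos"],2),np.abs(o["joint_velocities"]).max().round(3))
E
python3 snap.py wrist w1
```

```text
1.65 [0.5497 0.0294 0.3324] [ 6.826e-01  7.308e-01 -3.000e-04 -2.000e-04] [-0.59  0.13  0.51  1.52 -0.06  1.51 -0.01] 0.039
```

View pics/w1.png

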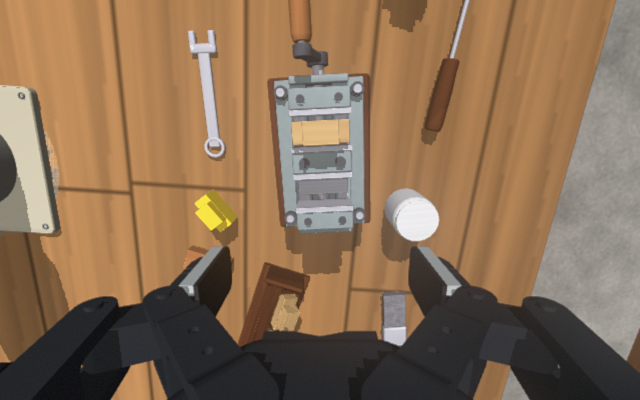

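Run:
```python
from h import *
c,o=pickle.load(open("w1.pkl","rb"));im=c["image"]
cv2.imwrite("pics/w1c.png",cv2.resize(im[25:235,255:375],None,fx=4.99,fy=2.857*1.0,interpolation=cv2.INTER_CUBIC) if 0 else cv2.resize(im[65:235,260:390],None,fx=3.5,fy=3.5,interpolation=cv2.INTER_CUBIC))
# brightness profile along column 310..335 
g=cv2.cvtColor(im,cv2.COLOR_BGR2GRAY)
for x in(302,320,340):print(x,g[70:235,x-2:x+3].mean(1).astype(int).tolist())
```

```text
302 [135, 134, 134, 135, 133, 115, 108, 112, 115, 113, 113, 113, 106, 92, 93, 111, 115, 122, 166, 175, 173, 172, 171, 170, 158, 137, 124, 117, 114, 112, 114, 116, 116, 150, 141, 134, 158, 167, 138, 119, 187, 207, 207, 210, 212, 145, 116, 130, 134, 134, 138, 176, 183, 181, 180, 181, 189, 191, 191, 192, 191, 189, 188, 188, 187, 187, 188, 186, 188, 187, 185, 188, 187, 182, 157, 117, 97, 124, 135, 137, 145, 173, 138, 110, 117, 145, 153, 152, 125, 109, 105, 102, 101, 102, 102, 101, 101, 102, 107, 114, 141, 149, 146, 119, 154, 193, 202, 205, 205, 173, 123, 127, 135, 136, 133, 134, 136, 135, 134, 135, 136, 133, 132, 133, 131, 132, 132, 131, 131, 132, 137, 144, 147, 148, 148, 147, 145, 150, 203, 206, 202, 205, 204, 170, 163, 165, 165, 166, 165, 161, 156, 156, 156, 157, 158, 162, 161, 161, 160, 140, 115, 108, 107, 100, 98]
320 [153, 162, 163, 162, 158, 171, 176, 173, 169, 165, 162, 139, 102, 79, 83, 115, 126, 169, 178, 176, 174, 175, 173, 173, 172, 171, 171, 171, 170, 170, 170, 170, 168, 168, 169, 170, 169, 142, 117, 189, 209, 209, 211, 212, 147, 112, 128, 134, 134, 138, 177, 188, 188, 189, 1
[... 676 characters left out ...]
116, 111, 108, 111, 114, 117, 134, 159, 154, 165, 171, 172, 142, 122, 193, 212, 211, 212, 213, 145, 115, 129, 134, 133, 136, 166, 179, 179, 179, 177, 177, 178, 179, 180, 181, 182, 182, 183, 183, 184, 185, 187, 187, 187, 180, 174, 171, 168, 143, 118, 99, 118, 135, 138, 139, 139, 121, 107, 115, 156, 169, 167, 137, 111, 105, 105, 105, 104, 106, 106, 105, 105, 107, 111, 112, 117, 150, 126, 146, 194, 205, 204, 207, 194, 132, 126, 138, 139, 137, 136, 137, 137, 136, 136, 137, 135, 136, 137, 140, 133, 131, 132, 131, 131, 117, 138, 148, 148, 149, 149, 147, 151, 193, 204, 202, 205, 209, 157, 159, 169, 170, 169, 149, 127, 116, 109, 110, 109, 117, 127, 130, 159, 167, 156, 117, 106, 109, 105, 97, 94, 94]
```

View pics/w1c.png

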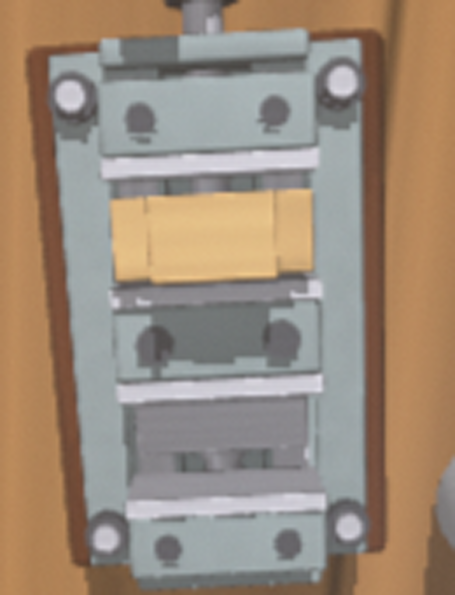

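Run:
```python
from h import *
c,o=pickle.load(open("w1.pkl","rb"))
P=lambda x,y:onz(c,(260+x/3.5-.36,65+y/3.5-.36),.15,o)
e={}
for n,a,b in[("L",(102,179),(319,170)),("Cu",(112,288),(322,281)),("Cl",(118,401),(322,391)),("R",(128,498),(324,490))]:
    p,q=P(*a),P(*b);u=(q-p);e[n]=(p+q)/2;print(n,np.round(e[n],4),"len",np.linalg.norm(u).round(4),"yaw",np.arctan2(u[1],u[0]).round(3))
v=e["L"]-e["R"];print("yaw from centres",np.arctan2(-v[0],v[1]),np.linalg.norm(v),[np.linalg.norm(e[a]-e[b]).round(4) for a,b in(("L","Cu"),("Cu","Cl"),("Cl","R"))])
for z in(.1,):
  B=[onz(c,(260+x/3.5-.36,65+y/3.5-.36),z,o) for x,y in[(70,96),(343,83),(348,526),(105,537)]]
  B=np.array(B);print(np.round(B,4),B.mean(0));v=B[0]+B[1]-B[2]-B[3];print(np.arctan2(-v[0],v[1]))
# top cam
d=pickle.load(open("c0.pkl","rb"))["top"]
g=cv2.cvtColor(d["image"],cv2.COLOR_BGR2GRAY)
cv2.imwrite("t.png",g)
for r in(195,202,208):print(g[r-1:r+2,250:340].mean(0).astype(int).tolist())
```

```text
L [0.5442 0.1023 0.15  ] len 0.0653 yaw 0.108
Cu [0.5484 0.0699 0.15  ] len 0.0649 yaw 0.102
Cl [0.5518 0.0352 0.15  ] len 0.0648 yaw 0.118
R [0.5561 0.003  0.15  ] len 0.0639 yaw 0.111
yaw from centres 0.11920336990472594 0.09996252859725094 [np.float64(0.0327), np.float64(0.0349), np.float64(0.0324)]
[[ 0.4947  0.1257  0.1   ]
 [ 0.587   0.1362  0.1   ]
 [ 0.6049 -0.0205  0.1   ]
 [ 0.5132 -0.0312  0.1   ]] [0.54992859 0.05257411 0.1       ]
0.11577733466132949
[168, 157, 121, 104, 99, 107, 124, 140, 153, 161, 204, 208, 176, 86, 143, 187, 191, 195, 195, 191, 189, 191, 193, 193, 189, 177, 127, 80, 111, 129, 132, 114, 100, 134, 125, 98, 84, 87, 89, 92, 113, 135, 132, 167, 211, 210, 186, 117, 126, 128, 130, 132, 132, 132, 132, 131, 131, 134, 132, 127, 125, 126, 156, 201, 210, 193, 151, 169, 169, 169, 166, 162, 162, 166, 166, 153, 125, 116, 98, 88, 100, 102, 103, 86, 61, 86, 87, 88, 88, 87]
[170, 168, 167, 168, 166, 167, 166, 165, 159, 156, 181, 210, 181, 54, 126, 186, 189, 194, 194, 192, 190, 191, 193, 192, 189, 192, 167, 69, 86, 114, 131, 113, 85, 106, 107, 106, 105, 105, 104, 104, 103, 129, 158, 151, 169, 203, 171, 88, 99, 97, 110, 131, 130, 130, 132, 131, 130, 131, 117, 86, 97, 96, 113, 165, 204, 178, 138, 168, 168, 167, 165, 166, 165, 166, 165, 166, 142, 89, 90, 77, 89, 105, 104, 91, 66, 73, 83, 83, 84, 83]
[169, 168, 167, 166, 168, 168, 167, 167, 163, 157, 174, 204, 170, 71, 129, 180, 175, 180, 183, 179, 176, 176, 179, 176, 176, 187, 165, 78, 90, 122, 131, 121, 101, 104, 107, 107, 105, 101, 99, 100, 104, 131, 164, 150, 155, 204, 182, 132, 135, 129, 122, 133, 131, 130, 131, 131, 130, 129, 127, 125, 136, 137, 129, 156, 204, 207, 190, 155, 166, 162, 151, 137, 133, 142, 153, 157, 148, 117, 128, 105, 75, 102, 104, 103, 104, 97, 88, 88, 90, 88]
```

```bash
cat >> h.py <<'E'
def Rrack(yaw,t=np.pi/6):
    xr=np.array([np.cos(yaw),np.sin(yaw),0]);a=np.sin(t)*xr+[0,0,np.cos(t)];y=np.cos(t)*xr-[0,0,np.sin(t)]
    return np.stack([np.cross(y,-a),y,-a],1)
def delta(o,P,R):
    d=(np.array(P)-o["position"])*1000;r=(Ro.from_matrix(R)*Ro.from_quat(o["ee_rot"]).inv()).as_rotvec();return np.round(d,1),np.round(r,4)
E
python3 - <<'E'
from h import *
from workcell import manip
o=manip.get_obs();R=Rrack(-.24);print(np.round(R,3));top=np.array([.521,-.207,.08])
print(delta(o,top-R[:,2]*.1,R))
E
```

```text
[[ 0.238  0.841 -0.486]
 [ 0.971 -0.206  0.119]
 [ 0.    -0.5   -0.866]]
(array([  20.1, -249.6, -165.9]), array([ 0.0442,  0.5232, -0.3032]))
```

>>> step_arm(moves=[[0,20,-250,-30,0,0,-0.26],[0,20,-250,-30,0,0,-0.26],[0,20,-250,-30,0.044,0.523,-0.303],[0,20,-250,-30,0.044,0.523,-0.303],[0,20,-250,-80,0.044,0.523,-0.303],[0,20,-250,-166,0.044,0.523,-0.303],[0,20,-250,-166,0.044,0.523,-0.303],[0,20,-250,-166,0.044,0.523,-0.303],[0,20,-250,-166,0.044,0.523,-0.303],[0,20,-250,-166,0.044,0.523,-0.303]])

```text
clock: 2.7
position: [0.5708, -0.2188, 0.1702]
ee_rot: [0.76, 0.597, -0.158, -0.202]
ft_force: [0.3, 0.6, 1.1]
grip_width: 1.002
grasp_force: 0.0
```

```bash
python3 snap.py wrist w2
```

```text
2.7 [ 0.5708 -0.2188  0.1702] [ 0.7599  0.5974 -0.1584 -0.2015] [-0.06  0.82  0.64  1.1  -0.32  1.85  0.28] 0.029
```

View pics/w2.png

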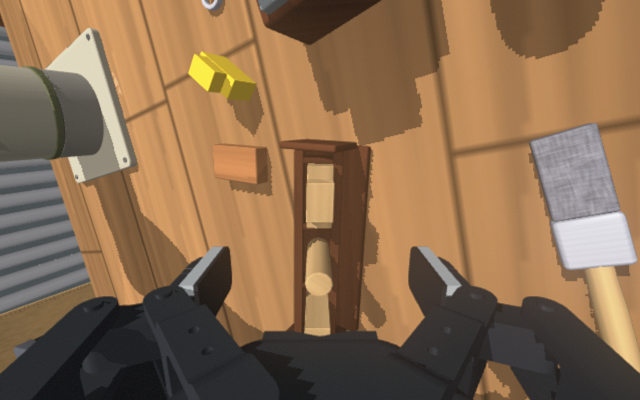

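Run:
```python
from h import *
c,o=pickle.load(open("w2.pkl","rb"));im=c["image"]
cv2.imwrite("pics/w2c.png",cv2.resize(im[135:275,275:380],None,fx=4,fy=4,interpolation=cv2.INTER_CUBIC))
```

```text
(no output)
```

View pics/w2c.png

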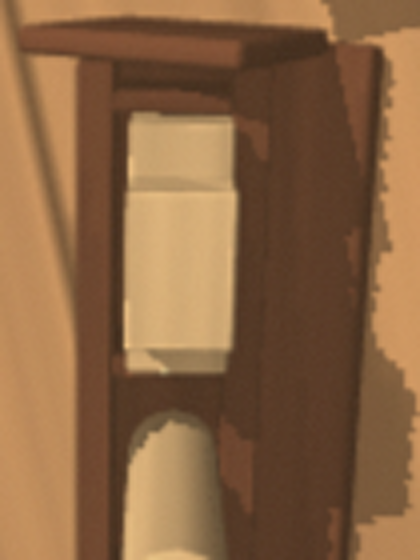

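Run:
```python
from h import *
c,o=pickle.load(open("w2.pkl","rb"))
q=[(275+x/4-.375,135+y/4-.375) for x,y in[(128,190),(238,188),(231,350),(124,350)]]
ctr=np.mean(q,0);T=onz(c,ctr,.0796,o);n=-Rrack(-.24)[:,2]
X=[]
for p in q:
    a,d=ray(c,p,o);X.append(a+d*((T-a)@n)/(d@n))
X=np.array(X);R=Rrack(-.24);print(np.round(T,4),np.round((X-T)@R*1000,1))
t=pickle.load(open("c0.pkl","rb"))
print("in top view",proj(t["top"],T),"crop",(proj(t["top"],T)-[365,210])*3, "side crop",(proj(t["side"],T)-[285,125])*4)
# rack edges yaw: front strip edges (78,60)-(78,560)
for a,b in[((78,60),(78,560)),((113,65),(113,360))]:
    for z in(.066,.06):
        p,r=[onz(c,(275+x/4,135+y/4),z,o) for x,y in(a,b)];print(np.arctan2(-(p-r)[0],(p-r)[1]),np.round(p,4))
print(delta(o,T-R[:,2]*.0,R))
```

```text
[ 0.5201 -0.2079  0.0796] [[ 17.4 -11.1   0. ]
 [ 17.9  12.2   0. ]
 [-18.3  11.2  -0. ]
 [-18.3 -12.3   0. ]]
in top view [409.58014372 230.56189193] crop [133.74043115  61.6856758 ] side crop [169.71438354 174.71743692]
-0.26416857768070645 [ 0.4964 -0.1592  0.066 ]
-0.2641685776807073 [ 0.4922 -0.1589  0.06  ]
-0.25459736331874183 [ 0.5055 -0.1621  0.066 ]
-0.2545973633187419 [ 0.5016 -0.1618  0.06  ]
(array([-50.7,  11. , -90.6]), array([ 0.0011,  0.0051, -0.0017]))
```

Run:
```python
from h import *
from workcell import manip
o=manip.get_obs();T=np.array([.5201,-.2079,.0796]);R=Rrack(-.26)
for k in(-.02,.024):print(k,delta(o,T+R[:,2]*k,R))
```

```text
-0.02 (array([-41.4,   8.4, -73.9]), array([ 0.0015,  0.0066, -0.022 ]))
0.024 (array([ -62.6,   14.1, -112. ]), array([ 0.0015,  0.0066, -0.022 ]))
```

>>> step_arm(moves=[[0.45,-21,4,-37,0.002,0.007,-0.022],[0.45,-41,8,-74,0.002,0.007,-0.022],[0.45,-41,8,-74,0.002,0.007,-0.022],[0.45,-41,8,-74,0.002,0.007,-0.022],[0.45,-41,8,-74,0.002,0.007,-0.022]])

```text
clock: 3.25
position: [0.531, -0.212, 0.0959]
ee_rot: [0.766, 0.588, -0.158, -0.206]
ft_force: [0.2, 0.2, -0.5]
grip_width: 0.553
grasp_force: 0.0
```

Run:
```python
from h import *
from workcell import manip
o=manip.get_obs();T=np.array([.5201,-.2079,.0796]);R=Rrack(-.26)
for k in(-.02,.024):print(k,delta(o,T+R[:,2]*k,R),np.abs(o["joint_velocities"]).max())
```

```text
-0.02 (array([-1.2,  1.5,  1. ]), array([-0.0002, -0.0008,  0.0005])) 0.009304729229374312
0.024 (array([-22.5,   7.1, -37.1]), array([-0.0002, -0.0008,  0.0005])) 0.009304729229374312
```

Within 2 mm. Go down, then close.

>>> step_arm(moves=[[0.45,-8,3,-13,0,0,0],[0.45,-15,5,-25,0,0,0],[0.45,-22,7,-37,0,0,0],[0.45,-22,7,-37,0,0,0],[0.45,-22,7,-37,0,0,0],[0.8,-22,7,-37,0,0,0],[0.8,-22,7,-37,0,0,0],[0.8,-22,7,-37,0,0,0],[0.8,-22,7,-37,0,0,0]], grip_force=30)

```text
clock: 4.15
position: [0.5072, -0.2052, 0.0567]
ee_rot: [0.766, 0.587, -0.159, -0.207]
ft_force: [-0.1, 1.1, 5.7]
grip_width: 0.272
grasp_force: 31.6
```

```bash
python3 snap.py wrist w3
python3 - <<'E'
from h import *
c,o=pickle.load(open("w3.pkl","rb"));cv2.imwrite("pics/w3c.png",c["image"][100:340,160:480])
E
```

```text
4.15 [ 0.5072 -0.2052  0.0567] [ 0.7658  0.5875 -0.1593 -0.2073] [-0.11  0.8   0.62  1.41 -0.32  1.59  0.29] 0.002
```

View pics/w3c.png

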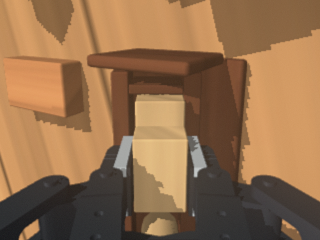

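>>> step_arm(moves=[[0.8,5,-1,9,0,0,0],[0.8,14,-4,26,0,0,0],[0.8,24,-6,43,0,0,0],[0.8,34,-9,60,0,0,0],[0.8,34,-9,100,0,0,0],[0.8,34,-9,150,0,0,0],[0.8,34,-9,190,0,0,0],[0.8,34,-9,200,0,0,0],[0.8,34,-9,200,0,0,0],[0.8,34,-9,200,0,0,0]], grip_force=40)

```text
clock: 5.2
position: [0.5407, -0.2137, 0.2546]
ee_rot: [0.766, 0.587, -0.16, -0.208]
ft_force: [-0.1, -0.1, -1.7]
grip_width: 0.275
grasp_force: 39.7
```

```bash
cat >> h.py <<'E'
def Rdown(yaw):
    "tool down, tool y at world angle yaw"
    y=np.array([np.cos(yaw),np.sin(yaw),0]);z=np.array([0,0,-1.]);return np.stack([np.cross(y,z),y,z],1)
E
python3 - <<'E'
from h import *
from workcell import manip
c,o3=pickle.load(open("w3.pkl","rb"));o=manip.get_obs();T=np.array([.5201,-.2079,.0796])
R3=Ro.from_quat(o3["ee_rot"]).as_matrix();off=R3.T@(T-o3["position"]);print("tongue top in tool mm",off*1000, "grip R vs", np.round(R3,3).tolist())
yaw=.114;R=Rdown(yaw-np.pi/2);S=np.array([.554,.019,.122])
off0=off.copy();off0[1]=0;P=S+[0,0,.055]-R@off0
print("seat TCP",P,"delta",delta(o,P,R),"mid",delta(o,P,Rdown(-.85)),delta(o,P,Rdown(-.26)),o["position"],np.round(o["joint_pos"],2))
E
```

```text
tongue top in tool mm [  0.71767614  -0.18150609 -26.42244889] grip R vs [[0.259, 0.834, -0.488], [0.966, -0.224, 0.13], [-0.0, -0.505, -0.863]]
seat TCP [0.55328698 0.01891836 0.15057755] delta (array([  12.6,  232.6, -104.1]), array([-0.4267, -0.3679, -1.1653])) mid (array([  12.6,  232.6, -104.1]), array([-0.2842, -0.4576, -0.5741])) (array([  12.6,  232.6, -104.1]), array([-0.137 , -0.5131,  0.0018])) [ 0.54066752 -0.21371687  0.25463825] [-0.08  0.71  0.67  1.1  -0.28  1.97  0.27]
```

>>> step_arm(moves=[[0.8,0,0,0,-0.14,-0.51,0],[0.8,0,0,0,-0.14,-0.51,0],[0.8,0,0,0,-0.14,-0.51,0],[0.8,5,60,-10,-0.14,-0.51,0],[0.8,12,100,-10,-0.284,-0.458,-0.574],[0.8,12,150,-10,-0.284,-0.458,-0.574],[0.8,12,200,-10,-0.284,-0.458,-0.574],[0.8,13,232,-10,-0.427,-0.368,-1.165],[0.8,13,232,-10,-0.427,-0.368,-1.165],[0.8,13,232,-10,-0.427,-0.368,-1.165]])

```text
clock: 6.2
position: [0.5528, 0.021, 0.2438]
ee_rot: [0.972, 0.234, -0.002, 0.001]
ft_force: [-0.5, -0.4, -0.7]
grip_width: 0.271
grasp_force: 39.7
```

Run:
```python
from h import *
from workcell import manip
o=manip.get_obs();P=[.5533,.0189,.235]
print(delta(o,P,Rdown(.114-np.pi/2)),np.round(o["joint_pos"],2),o["grasp_force"])
```

```text
(array([ 0.5, -2.1, -8.8]), array([ 0.0015, -0.0037, -0.3578])) [-0.73  0.19  0.7   1.67 -0.12  1.34 -1.11] 39.73763161338866
```

>>> step_arm(moves=[[0.8,0,-1,0,0,-0.003,-0.12],[0.8,0,-2,0,0.001,-0.003,-0.25],[0.8,0,-2,-9,0.001,-0.003,-0.358],[0.8,0,-2,-20,0.001,-0.003,-0.358],[0.8,0,-2,-30,0.001,-0.003,-0.358],[0.8,0,-2,-30,0.001,-0.003,-0.358],[0.8,0,-2,-30,0.001,-0.003,-0.358]])

```text
clock: 6.9
position: [0.5535, 0.016, 0.2153]
ee_rot: [0.998, 0.058, 0.001, 0.001]
ft_force: [-0.3, -0.1, 0.5]
grip_width: 0.275
grasp_force: 39.7
```

```bash
python3 snap.py wrist w4; python3 snap.py side s4;python3 - <<'E'
from h import *
c,o=pickle.load(open("w4.pkl","rb"));s,_=pickle.load(open("s4.pkl","rb"))
print(delta(o,[.5533,.0189,.1506],Rdown(.114-np.pi/2)))
a=cv2.resize(c["image"][60:300,200:440],(600,600));b=cv2.resize(s["image"][150:290,280:340],(200,467))
b=np.vstack([b,np.zeros((133,200,3),np.uint8)]);cv2.imwrite("pics/m4.png",np.hstack([a,b]))
E
```

```text
6.9 [0.5535 0.016  0.2153] [9.983e-01 5.830e-02 8.000e-04 7.000e-04] [-0.75  0.21  0.74  1.71 -0.15  1.28 -1.44] 0.017
6.95 [0.5538 0.016  0.2158] [9.983e-01 5.810e-02 1.200e-03 6.000e-04] [-0.75  0.21  0.74  1.71 -0.15  1.28 -1.44] 0.009
(array([ -0.2,   2.9, -64.7]), array([ 0.0012,  0.0016, -0.0027]))
```

View pics/m4.png

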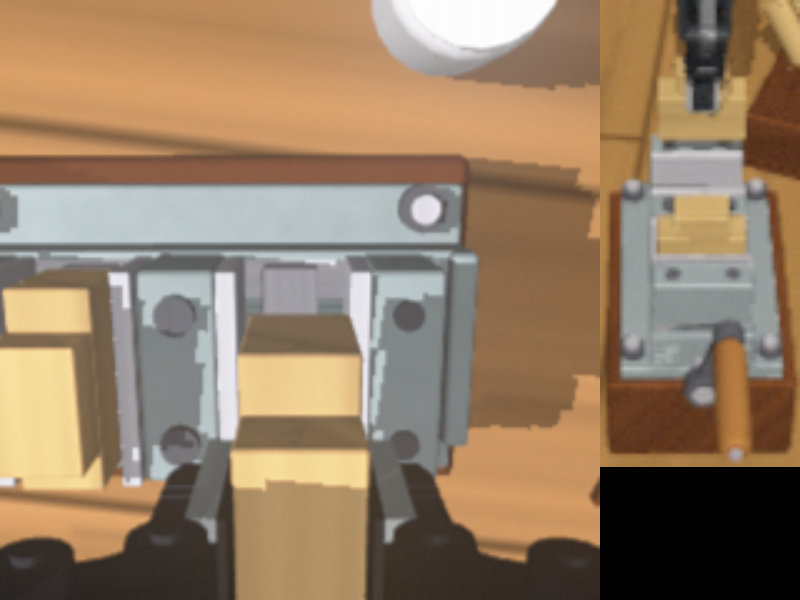

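>>> step_arm(moves=[[0.8,0,2,-10,0,0,0],[0.8,0,2,-22,0,0,0],[0.8,0,2,-34,0,0,0],[0.8,0,2,-45,0,0,0],[0.8,0,2,-53,0,0,0],[0.8,0,2,-58,0,0,0],[0.8,0,2,-58,0,0,0],[0.8,0,2,-58,0,0,0]])

```text
clock: 7.8
position: [0.5539, 0.018, 0.158]
ee_rot: [0.998, 0.058, 0.001, 0.001]
ft_force: [0.5, -0.2, -0.5]
grip_width: 0.274
grasp_force: 39.7
```

Run:
```python
from h import *
from workcell import manip
o=manip.get_obs();print(delta(o,[.5533,.0185,.1506],Rdown(.114-np.pi/2)),o["ft_force"],o["torque"])
```

```text
(array([-0.6,  0.5, -7.4]), array([ 0.0008,  0.0029, -0.0012])) [ 0.51933099 -0.1942998  -0.46012029] [ 0.01556777 -0.02504214  0.07583273]
```

>>> step_arm(moves=[[0.8,0,0,-2,0,0,0],[0.8,0,0,-4,0,0,0],[0.8,0,0,-6,0,0,0],[0.8,0,0,-7.5,0,0,0],[0.8,0,0,-7.5,0,0,0],[0.8,0,0,-7.5,0,0,0]])

```text
clock: 8.4
position: [0.554, 0.0181, 0.1516]
ee_rot: [0.998, 0.058, 0.002, 0.0]
ft_force: [-5.0, 0.3, 15.0]
grip_width: 0.272
grasp_force: 41.6
```

>>> step_arm(moves=[[0.8,0,0,1,0,0,0],[0.8,0,0,1,0,0,0],[0.68,0,0,1,0,0,0],[0.6,0,0,1,0,0,0],[0.55,0,0,1,0,0,0],[0.55,0,0,1,0,0,0],[0.55,0,0,10,0,0,0],[0.55,0,0,25,0,0,0],[0.55,0,0,50,0,0,0],[0.55,0,0,80,0,0,0]])

```text
clock: 9.4
position: [0.5535, 0.0179, 0.2319]
ee_rot: [0.998, 0.057, 0.001, 0.001]
ft_force: [-0.2, 0.5, 0.0]
grip_width: 0.453
grasp_force: 0.0
```

```bash
python3 snap.py wrist w5; python3 snap.py side s5; python3 snap.py top t5
python3 - <<'E'
from h import *
c,o=pickle.load(open("w5.pkl","rb"));s,_=pickle.load(open("s5.pkl","rb"));t,_=pickle.load(open("t5.pkl","rb"))
a=cv2.resize(c["image"][80:330,200:410],(400,476));b=cv2.resize(s["image"][190:290,270:350],(400,500));
cv2.imwrite("pics/m5.png",np.hstack([np.vstack([a,np.zeros((24,400,3),np.uint8)]),b]))
E
```

```text
9.4 [0.5535 0.0179 0.2319] [9.983e-01 5.740e-02 1.100e-03 6.000e-04] [-0.76  0.2   0.74  1.69 -0.14  1.31 -1.45] 0.605
9.45 [0.5557 0.0177 0.2373] [ 9.984e-01  5.720e-02  4.400e-03 -1.000e-04] [-0.76  0.19  0.75  1.68 -0.14  1.31 -1.45] 0.103
9.5 [0.5558 0.0178 0.2354] [ 9.983e-01  5.730e-02  4.700e-03 -2.000e-04] [-0.76  0.19  0.75  1.68 -0.14  1.31 -1.45] 0.068
```

View pics/m5.png

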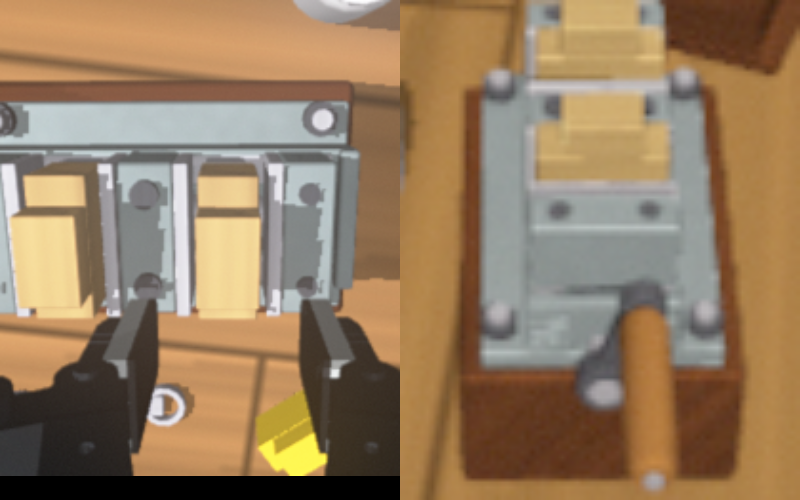

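Run:
```python
from h import *
s,_=pickle.load(open("s5.pkl","rb"));t,_=pickle.load(open("t5.pkl","rb"))
def mask(c,roi):
    h=cv2.cvtColor(c["image"],cv2.COLOR_BGR2HSV);x,y,w,hh=roi;m=np.zeros(h.shape[:2],np.uint8)
    m[y:y+hh,x:x+w]=cv2.inRange(h[y:y+hh,x:x+w],(5,140,60),(13,255,255));return m
for n,c,roi in(("s",s,(308,244,24,50)),("t",t,(175,200,65,30))):
    m=mask(c,roi);k,l,st,_=cv2.connectedComponentsWithStats(m);i=1+st[1:,4].argmax();p=np.argwhere(l==i)[:,::-1].astype(np.float32)
    print(n,st[i],cv2.minAreaRect(p),len(p))
yaw=.114;O=np.array([.550,.0525,0]);Rv=Ro.from_euler("z",yaw).as_matrix()
# predicted pixels of tip & base centre per angle
for a in np.arange(-2.6,2.61,.2):
    f=lambda y:O+Rv@np.array([-.05*np.sin(a),y,.091+.05*np.cos(a)])
    print(round(a,2),*[np.round(proj(c,f(y)),0).tolist() for c in(s,t) for y in(.209,.124)])
```

```text
s [324 264   8  21 143] ((327.5, 274.0), (20.0, 7.0), 90.0) 143
t [185 209  42  13 420] ((205.51841735839844, 215.03384399414062), (10.9934663772583, 41.28581237792969), 88.02507019042969) 420
-2.6 [299.0, 313.0] [298.0, 282.0] [196.0, 205.0] [234.0, 203.0]
-2.4 [295.0, 312.0] [295.0, 280.0] [196.0, 201.0] [234.0, 199.0]
-2.2 [292.0, 310.0] [292.0, 278.0] [195.0, 197.0] [233.0, 196.0]
-2.0 [289.0, 307.0] [290.0, 275.0] [194.0, 194.0] [233.0, 192.0]
-1.8 [288.0, 304.0] [288.0, 273.0] [193.0, 192.0] [232.0, 190.0]
-1.6 [287.0, 301.0] [287.0, 270.0] [192.0, 190.0] [231.0, 188.0]
-1.4 [287.0, 298.0] [288.0, 267.0] [191.0, 189.0] [230.0, 188.0]
-1.2 [289.0, 296.0] [289.0, 264.0] [189.0, 190.0] [230.0, 188.0]
-1.0 [291.0, 293.0] [291.0, 261.0] [188.0, 191.0] [229.0, 189.0]
-0.8 [294.0, 290.0] [294.0, 258.0] [187.0, 193.0] [228.0, 191.0]
-0.6 [298.0, 288.0] [298.0, 256.0] [186.0, 196.0] [228.0, 194.0]
-0.4 [302.0, 287.0] [302.0, 255.0] [186.0, 199.0] [227.0, 197.0]
-0.2 [307.0, 286.0] [306.0, 254.0] [185.0, 203.0] [227.0, 201.0]
0.0 [312.0, 285.0] [311.0, 253.0] [185.0, 208.0] [227.0, 206.0]
0.2 [317.0, 286.0] [316.0, 254.0] [185.0, 213.0] [227.0, 211.0]
0.4 [322.0, 287.0] [320.0, 255.0] [186.0, 218.0] [228.0, 216.0]
0.6 [326.0, 288.0] [324.0, 256.0] [186.0, 223.0] [228.0, 221.0]
0.8 [330.0, 290.0] [327.0, 258.0] [187.0, 227.0] [229.0, 225.0]
1.0 [333.0, 292.0] [330.0, 261.0] [188.0, 230.0] [229.0, 228.0]
1.2 [335.0, 295.0] [332.0, 263.0] [189.0, 233.0] [230.0, 231.0]
1.4 [336.0, 298.0] [333.0, 266.0] [190.0, 235.0] [231.0, 233.0]
1.6 [336.0, 301.0] [333.0, 269.0] [191.0, 236.0] [232.0, 234.0]
1.8 [335.0, 304.0] [332.0, 272.0] [193.0, 236.0] [232.0, 234.0]
2.0 [333.0, 307.0] [331.0, 275.0] [194.0, 235.0] [233.0, 233.0]
2.2 [331.0, 309.0] [328.0, 278.0] [195.0, 234.0] [234.0, 232.0]
2.4 [327.0, 311.0] [325.0, 280.0] [196.0, 231.0] [234.0, 229.0]
2.6 [323.0, 313.0] [321.0, 281.0] [196.0, 228.0] [235.0, 226.0]
```

```bash
cat >> h.py <<'E'
YAW=.114;O=np.array([.550,.0525,0]);Rv=Ro.from_euler("z",YAW).as_matrix()
def crank(a,y=.182): return O+Rv@np.array([-.05*np.sin(a),y,.091+.05*np.cos(a)])
E
python3 - <<'E'
from h import *
from workcell import manip
o=manip.get_obs();P=crank(.33)-[0,0,.019];print(P,delta(o,P,Rdown(YAW)),delta(o,P,Rdown(-.65)))
E
```

```text
[0.51319993 0.2314756  0.11930212] (array([ -41.8,  213.5, -113.9]), array([-0.0059,  0.005 ,  1.5697])) (array([ -41.8,  213.5, -113.9]), array([-0.0033,  0.0063,  0.8057]))
```

>>> step_arm(moves=[[0,0,0,15,0,0,0.15],[0,-10,50,15,0,0,0.3],[0,-20,100,15,0,0,0.45],[0,-30,150,15,0,0,0.6],[0,-40,200,15,0,0,0.75],[0,-42,213,0,0,0,0.9],[0,-42,213,-20,0,0,1.05],[0,-42,213,-20,0,0,1.2],[0,-42,213,-20,0,0,1.35],[0,-42,213,-20,0,0,1.5]])

```text
clock: 10.55
position: [0.5114, 0.2309, 0.21]
ee_rot: [0.689, 0.725, 0.001, -0.0]
ft_force: [0.4, 0.3, 0.6]
grip_width: 1.002
grasp_force: 0.0
```

Run:
```python
from h import *
from workcell import manip
o=manip.get_obs();P=crank(.33)-[0,0,.019];print(delta(o,P,Rdown(YAW)),np.round(o["joint_pos"],2))
```

```text
(array([  1.8,   0.6, -90.7]), array([-0.0018,  0.0002,  0.0634])) [-0.89  0.21  0.44  1.69 -0.09  1.27 -0.38]
```

>>> step_arm(moves=[[0,2,0,-30,0,0,0.063],[0,2,0,-60,0,0,0.063],[0,2,0,-80,0,0,0.063],[0,2,0,-91,0,0,0.063],[0,2,0,-91,0,0,0.063],[0.9,2,0,-91,0,0,0.063],[0.9,2,0,-91,0,0,0.063],[0.9,2,0,-91,0,0,0.063],[0.9,2,0,-91,0,0,0.063],[0.9,2,0,-91,0,0,0.063]], grip_force=40)

```text
clock: 11.55
position: [0.514, 0.2312, 0.1198]
ee_rot: [0.668, 0.744, 0.002, -0.0]
ft_force: [-0.9, -0.4, 4.3]
grip_width: 0.245
grasp_force: 38.9
```

Run:
```python
from h import *
from workcell import manip
o=manip.get_obs();P=crank(.33)-[0,0,.019];print(delta(o,P,Rdown(YAW)))
for k in range(4):
  print(k,[[0.9]+np.round((crank(.33+.25*i)-crank(.33+2.5*k))*1000).astype(int).tolist()+[0,0,0] for i in range(10*k+1,10*k+11)])
```

```text
(array([-0.8,  0.2, -0.5]), array([-0.003 ,  0.0015,  0.0064]))
0 [[0.9, -11, -1, -5, 0, 0, 0], [0.9, -21, -2, -14, 0, 0, 0], [0.9, -28, -3, -24, 0, 0, 0], [0.9, -32, -4, -35, 0, 0, 0], [0.9, -34, -4, -48, 0, 0, 0], [0.9, -32, -4, -60, 0, 0, 0], [0.9, -27, -3, -72, 0, 0, 0], [0.9, -20, -2, -82, 0, 0, 0], [0.9, -10, -1, -90, 0, 0, 0], [0.9, 1, 0, -95, 0, 0, 0]]
1 [[0.9, 12, 1, -2, 0, 0, 0], [0.9, 25, 3, -2, 0, 0, 0], [0.9, 36, 4, 2, 0, 0, 0], [0.9, 47, 5, 9, 0, 0, 0], [0.9, 55, 6, 18, 0, 0, 0], [0.9, 61, 7, 29, 0, 0, 0], [0.9, 64, 7, 41, 0, 0, 0], [0.9, 65, 7, 53, 0, 0, 0], [0.9, 62, 7, 66, 0, 0, 0], [0.9, 56, 6, 77, 0, 0, 0]]
2 [[0.9, -8, -1, 9, 0, 0, 0], [0.9, -19, -2, 16, 0, 0, 0], [0.9, -30, -3, 20, 0, 0, 0], [0.9, -43, -5, 21, 0, 0, 0], [0.9, -55, -6, 19, 0, 0, 0], [0.9, -66, -8, 14, 0, 0, 0], [0.9, -76, -9, 6, 0, 0, 0], [0.9, -84, -10, -4, 0, 0, 0], [0.9, -88, -10, -15, 0, 0, 0], [0.9, -90, -10, -28, 0, 0, 0]]
3 [[0.9, 1, 0, -12, 0, 0, 0], [0.9, 6, 1, -24, 0, 0, 0], [0.9, 13, 1, -34, 0, 0, 0], [0.9, 22, 2, -43, 0, 0, 0], [0.9, 33, 4, -48, 0, 0, 0], [0.9, 45, 5, -51, 0, 0, 0], [0.9, 57, 7, -51, 0, 0, 0], [0.9, 69, 8, -47, 0, 0, 0], [0.9, 80, 9, -41, 0, 0, 0], [0.9, 89, 10, -32, 0, 0, 0]]
```

>>> step_arm(moves=[[0.9,-11,-1,-5,0,0,0],[0.9,-21,-2,-14,0,0,0],[0.9,-28,-3,-24,0,0,0],[0.9,-32,-4,-35,0,0,0],[0.9,-34,-4,-48,0,0,0],[0.9,-32,-4,-60,0,0,0],[0.9,-27,-3,-72,0,0,0],[0.9,-20,-2,-82,0,0,0],[0.9,-10,-1,-90,0,0,0],[0.9,1,0,-95,0,0,0]])

```text
clock: 12.55
position: [0.5162, 0.2314, 0.0237]
ee_rot: [0.668, 0.744, 0.002, -0.0]
ft_force: [0.3, 0.4, 12.0]
grip_width: 0.241
grasp_force: 40.5
```

>>> step_arm(moves=[[0.9,12,1,-2,0,0,0],[0.9,25,3,-2,0,0,0],[0.9,36,4,2,0,0,0],[0.9,47,5,9,0,0,0],[0.9,55,6,18,0,0,0],[0.9,61,7,29,0,0,0],[0.9,64,7,41,0,0,0],[0.9,65,7,53,0,0,0],[0.9,62,7,66,0,0,0],[0.9,56,6,77,0,0,0]])

```text
clock: 13.55
position: [0.5702, 0.2377, 0.1011]
ee_rot: [0.668, 0.744, 0.001, -0.001]
ft_force: [-5.3, 4.7, -9.0]
grip_width: 0.242
grasp_force: 39.5
```

>>> step_arm(moves=[[0.9,-8,-1,9,0,0,0],[0.9,-19,-2,16,0,0,0],[0.9,-30,-3,20,0,0,0],[0.9,-43,-5,21,0,0,0],[0.9,-55,-6,19,0,0,0],[0.9,-66,-8,14,0,0,0],[0.9,-76,-9,6,0,0,0],[0.9,-84,-10,-4,0,0,0],[0.9,-88,-10,-15,0,0,0],[0.9,-90,-10,-28,0,0,0]])

```text
clock: 14.55
position: [0.4796, 0.2272, 0.0736]
ee_rot: [0.668, 0.744, 0.001, -0.001]
ft_force: [-2.9, 2.4, 0.8]
grip_width: 0.247
grasp_force: 41.1
```

>>> step_arm(moves=[[0.9,1,0,-12,0,0,0],[0.9,6,1,-24,0,0,0],[0.9,13,1,-34,0,0,0],[0.9,22,2,-43,0,0,0],[0.9,33,4,-48,0,0,0],[0.9,45,5,-51,0,0,0]])

```text
clock: 15.15
position: [0.5259, 0.2325, 0.0222]
ee_rot: [0.668, 0.744, 0.001, -0.001]
ft_force: [-3.1, 4.2, 8.6]
grip_width: 0.244
grasp_force: 41.6
```

Run:
```python
from h import *
b=.33+9.0
print([[0.9]+np.round((crank(b+.15*i)-crank(b))*1000).astype(int).tolist()+[0,0,0] for i in range(1,17)])
from workcell import manip
o=manip.get_obs();print(delta(o,crank(b)-[0,0,.019],Rdown(YAW)),o["ft_force"])
```

```text
[[0.9, 7, 1, 0, 0, 0, 0], [0.9, 15, 2, 1, 0, 0, 0], [0.9, 22, 3, 3, 0, 0, 0], [0.9, 29, 3, 6, 0, 0, 0], [0.9, 35, 4, 10, 0, 0, 0], [0.9, 41, 5, 15, 0, 0, 0], [0.9, 45, 5, 21, 0, 0, 0], [0.9, 49, 6, 27, 0, 0, 0], [0.9, 52, 6, 34, 0, 0, 0], [0.9, 54, 6, 42, 0, 0, 0], [0.9, 54, 6, 49, 0, 0, 0], [0.9, 54, 6, 56, 0, 0, 0], [0.9, 52, 6, 64, 0, 0, 0], [0.9, 50, 6, 71, 0, 0, 0], [0.9, 46, 5, 77, 0, 0, 0], [0.9, 42, 5, 83, 0, 0, 0]]
(array([-1.3,  0.3,  0.1]), array([-0.0027,  0.0003,  0.0059])) [-3.06389981  4.18962101  8.62474772]
```

>>> step_arm(moves=[[0.9,7,1,0,0,0,0],[0.9,15,2,1,0,0,0],[0.9,22,3,3,0,0,0],[0.9,29,3,6,0,0,0],[0.9,35,4,10,0,0,0],[0.9,41,5,15,0,0,0]])

```text
clock: 15.75
position: [0.5631, 0.2369, 0.0356]
ee_rot: [0.668, 0.744, -0.002, -0.003]
ft_force: [-16.1, 1.5, -6.0]
grip_width: 0.242
grasp_force: 40.6
```

>>> step_arm(moves=[[0.9,4,0,6,0,0,0],[0.9,8,1,12,0,0,0],[0.9,11,1,19,0,0,0],[0.9,13,1,27,0,0,0],[0.9,13,1,27,0,0,0]], grip_force=60)

```text
clock: 16.25
position: [0.5777, 0.2387, 0.0622]
ee_rot: [0.668, 0.744, -0.001, -0.002]
ft_force: [-1.5, 7.5, -19.4]
grip_width: 0.237
grasp_force: 60.0
```

>>> step_arm(moves=[[0.9,0,0,7,0,0,0],[0.9,0,0,14,0,0,0],[0.9,-2,0,22,0,0,0],[0.9,-2,0,22,0,0,0]])

```text
clock: 16.65
position: [0.5774, 0.2386, 0.0845]
ee_rot: [0.668, 0.744, 0.001, -0.0]
ft_force: [7.0, 7.8, -24.1]
grip_width: 0.237
grasp_force: 60.3
```

>>> step_arm(moves=[[0.9,-3,0,7,0,0,0],[0.9,-6,0,13,0,0,0],[0.9,-6,0,13,0,0,0]])

```text
clock: 16.95
position: [0.5724, 0.238, 0.0975]
ee_rot: [0.668, 0.744, 0.001, 0.0]
ft_force: [12.7, 6.4, -27.3]
grip_width: 0.24
grasp_force: 60.5
```

Run:
```python
from h import *
from workcell import manip
o=manip.get_obs();v=Rv.T@(o["position"]+[0,0,.019]-O);print(v,"angle",np.arctan2(-v[0],v[2]-.091)+4*np.pi,np.hypot(v[0],v[2]-.091),o["ft_force"])
```

```text
[0.0433184  0.18174226 0.1164902 ] angle 11.527449095617527 0.05026165436328515 [ 12.73836297   6.35227281 -27.31543392]
```

>>> step_arm(moves=[[0.4,0,0,0,0,0,0],[0.2,0,0,0,0,0,0],[0.2,0,0,0,0,0,0],[0.2,0,0,20,0,0,0],[0.2,0,0,60,0,0,0],[0.2,0,20,110,0,0,0],[0.2,-30,60,160,0,0,0],[0.2,-60,110,180,0,0,0],[0.2,-60,110,180,0,0,0],[0.2,-60,110,180,0,0,0]])

```text
clock: 17.95
position: [0.5093, 0.3532, 0.2819]
ee_rot: [0.666, 0.746, 0.003, -0.001]
ft_force: [0.5, 0.7, 0.4]
grip_width: 0.798
grasp_force: 0.0
```

```bash
python3 snap.py wrist w6; python3 snap.py top t6; python3 snap.py side s6
python3 - <<'E'
from h import *
L=[pickle.load(open(f+".pkl","rb"))[0]["image"] for f in("w6","t6","s6")]
t=cv2.resize(L[1][160:270,160:380],(400,200));s=cv2.resize(L[2][180:300,250:370],(400,400))
w=cv2.resize(L[0],(400,250));w=np.vstack([w,np.zeros((350,400,3),np.uint8)]);cv2.imwrite("pics/m6.png",np.hstack([np.vstack([t,s]),w]))
E
```

```text
17.95 [0.5093 0.3532 0.2819] [ 0.6655  0.7464  0.0033 -0.0013] [-0.98  0.3   0.39  1.42 -0.12  1.43 -0.48] 0.058
18.0 [0.5108 0.3502 0.2805] [ 6.667e-01  7.453e-01  2.200e-03 -6.000e-04] [-0.98  0.3   0.39  1.42 -0.12  1.43 -0.48] 0.044
18.05 [0.5117 0.3481 0.2796] [ 6.678e-01  7.443e-01  1.400e-03 -2.000e-04] [-0.98  0.3   0.39  1.43 -0.12  1.43 -0.48] 0.028
```

View pics/m6.png

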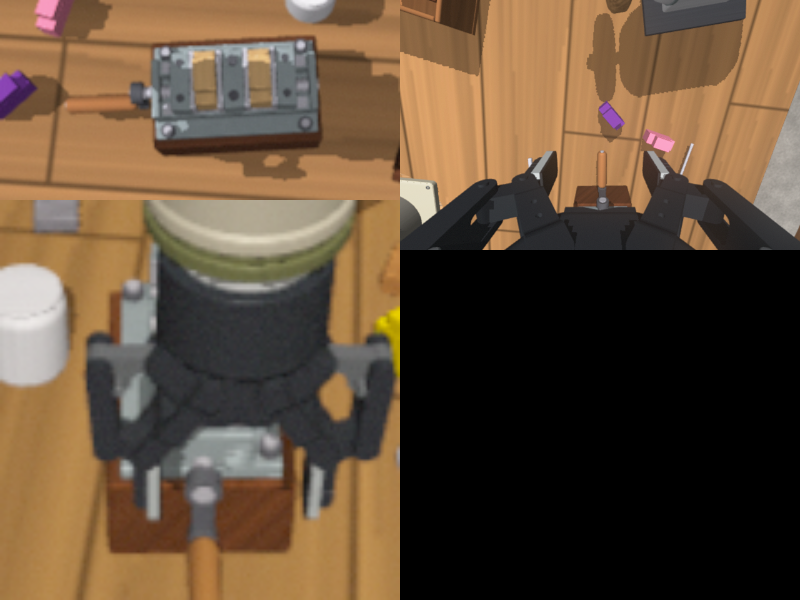

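Run:
```python
from h import *
t=pickle.load(open("t6.pkl","rb"))[0];s=pickle.load(open("s6.pkl","rb"))[0];w,ow=pickle.load(open("w6.pkl","rb"))
def mr(c,roi):
    h=cv2.cvtColor(c["image"],cv2.COLOR_BGR2HSV);x,y,ww,hh=roi
    m=cv2.inRange(h[y:y+hh,x:x+ww],(4,140,60),(13,255,255));k,l,st,ce=cv2.connectedComponentsWithStats(m);i=1+st[1:,4].argmax();return st[i]+[x,y,0,0,0],ce[i]+[x,y]
print("t",mr(t,(185,200,50,30)),"w",mr(w,(300,120,50,80)))
for a in np.arange(2.4,4.0,.2):
    f=lambda y:O+Rv@np.array([-.05*np.sin(a),y,.091+.05*np.cos(a)])
    print(round(a,2),*[np.round(proj(c,f(y),oo),0).tolist() for c,oo in((s,0),(t,0),(w,ow)) for y in(.209,.124)])
```

```text
Traceback (most recent call last):
ValueError: attempt to get argmax of an empty sequence
```

Run:
```python
from h import *
t=pickle.load(open("t6.pkl","rb"))[0];s=pickle.load(open("s6.pkl","rb"))[0];w,ow=pickle.load(open("w6.pkl","rb"))
for a in np.arange(2.4,4.0,.2):
    f=lambda y:O+Rv@np.array([-.05*np.sin(a),y,.091+.05*np.cos(a)])
    print(round(a,2),*[np.round(proj(c,f(y),oo),0).tolist() for c,oo in((s,0),(t,0),(w,ow)) for y in(.209,.124)])
from workcell import manip
o=manip.get_obs()
for a in(3.1,):print(delta(o,crank(a)-[0,0,.019],Rdown(YAW)),o["clock"])
```

```text
2.4 [327.0, 311.0] [325.0, 280.0] [196.0, 231.0] [234.0, 229.0] [299.0, 246.0] [300.0, 302.0]
2.6 [323.0, 313.0] [321.0, 281.0] [196.0, 228.0] [235.0, 226.0] [305.0, 244.0] [306.0, 299.0]
2.8 [319.0, 314.0] [317.0, 283.0] [197.0, 224.0] [235.0, 222.0] [312.0, 243.0] [312.0, 298.0]
3.0 [314.0, 315.0] [313.0, 283.0] [197.0, 220.0] [235.0, 218.0] [319.0, 242.0] [319.0, 297.0]
3.2 [310.0, 315.0] [309.0, 284.0] [197.0, 216.0] [235.0, 214.0] [326.0, 242.0] [326.0, 297.0]
3.4 [305.0, 315.0] [304.0, 283.0] [197.0, 211.0] [235.0, 209.0] [333.0, 243.0] [332.0, 297.0]
3.6 [301.0, 314.0] [300.0, 282.0] [197.0, 207.0] [235.0, 205.0] [340.0, 244.0] [339.0, 298.0]
3.8 [297.0, 312.0] [296.0, 281.0] [196.0, 203.0] [234.0, 201.0] [347.0, 245.0] [345.0, 301.0]
(array([  15. , -113.8, -257.1]), array([-0.0016,  0.0012,  0.0077])) 18.1
```

>>> step_arm(moves=[[0.2,8,-50,0,0,0,0.008],[0.2,15,-95,-30,0,0,0.008],[0.2,15,-114,-75,0,0,0.008],[0.2,15,-114,-120,0,0,0.008],[0.2,15,-114,-165,0,0,0.008],[0.2,15,-114,-205,0,0,0.008],[0.2,15,-114,-235,0,0,0.008],[0.2,15,-114,-255,0,0,0.008],[0.2,15,-114,-257,0,0,0.008],[0.2,15,-114,-257,0,0,0.008]])

```text
clock: 19.1
position: [0.5271, 0.2326, 0.0222]
ee_rot: [0.666, 0.746, 0.001, -0.0]
ft_force: [0.5, -0.0, 0.3]
grip_width: 0.802
grasp_force: 0.0
```

>>> step_arm(moves=[[0.9,0,0,0,0,0,0],[0.9,0,0,0,0,0,0],[0.9,0,0,0,0,0,0],[0.9,0,0,0,0,0,0]], grip_force=40)

```text
clock: 19.5
position: [0.5273, 0.2343, 0.0232]
ee_rot: [0.665, 0.747, 0.002, -0.0]
ft_force: [-1.0, 0.1, 4.3]
grip_width: 0.242
grasp_force: 38.9
```

Run:
```python
from h import *
from workcell import manip
o=manip.get_obs();v=Rv.T@(o["position"]+[0,0,.019]-O);b=np.arctan2(-v[0],v[2]-.091)%(2*np.pi);print(v,"angle",b,o["ft_force"])
b=round(b,2);print(b,[[0.9]+np.round((crank(b+.15*i)-crank(b))*1000).astype(int).tolist()+[0,0,0] for i in range(1,13)])
```

```text
[-0.00187066  0.18317831  0.04222651] angle 3.1032573972267867 [-1.0302606   0.09915852  4.260719  ]
3.1 [[0.9, 7, 1, 0, 0, 0, 0], [0.9, 15, 2, 2, 0, 0, 0], [0.9, 22, 2, 4, 0, 0, 0], [0.9, 28, 3, 8, 0, 0, 0], [0.9, 34, 4, 12, 0, 0, 0], [0.9, 40, 5, 17, 0, 0, 0], [0.9, 44, 5, 23, 0, 0, 0], [0.9, 48, 5, 30, 0, 0, 0], [0.9, 50, 6, 37, 0, 0, 0], [0.9, 51, 6, 44, 0, 0, 0], [0.9, 52, 6, 52, 0, 0, 0], [0.9, 51, 6, 59, 0, 0, 0]]
```

>>> step_arm(moves=[[0.9,7,1,0,0,0,0],[0.9,15,2,2,0,0,0],[0.9,15,2,2,0,0,0],[0.9,15,2,2,0,0,0]])

```text
clock: 19.9
position: [0.5417, 0.236, 0.0248]
ee_rot: [0.665, 0.747, 0.001, -0.001]
ft_force: [-3.5, -1.2, 6.7]
grip_width: 0.241
grasp_force: 39.2
```

>>> step_arm(moves=[[0.9,7,0,2,0,0,0],[0.9,13,1,6,0,0,0],[0.9,13,1,6,0,0,0],[0.9,13,1,6,0,0,0]])

```text
clock: 20.3
position: [0.5526, 0.2373, 0.0293]
ee_rot: [0.665, 0.747, -0.0, -0.002]
ft_force: [-5.4, -0.2, -1.0]
grip_width: 0.243
grasp_force: 40.0
```

>>> step_arm(moves=[[0.9,6,1,4,0,0,0],[0.9,12,2,9,0,0,0],[0.9,16,2,15,0,0,0],[0.9,20,2,22,0,0,0],[0.9,22,3,29,0,0,0],[0.9,23,3,36,0,0,0],[0.9,23,3,36,0,0,0],[0.9,23,3,36,0,0,0]])

```text
clock: 21.1
position: [0.5777, 0.2403, 0.0651]
ee_rot: [0.665, 0.747, 0.001, -0.0]
ft_force: [5.2, 3.7, -21.5]
grip_width: 0.246
grasp_force: 40.7
```

>>> step_arm(moves=[[0.65,0,0,0,0,0,0],[0.65,0,0,0,0,0,0],[0.65,0,0,0,0,0,0]])

```text
clock: 21.4
position: [0.5791, 0.2401, 0.0676]
ee_rot: [0.665, 0.747, 0.002, 0.0]
ft_force: [0.3, -1.0, -0.2]
grip_width: 0.351
grasp_force: 0.0
```

```bash
python3 snap.py wrist w7
python3 - <<'E'
from h import *
c,o=pickle.load(open("w7.pkl","rb"));v=Rv.T@(o["position"]+[0,0,.019]-O);print("angle",np.arctan2(-v[0],v[2]-.091)%(2*np.pi),o["ft_force"],o["grip_width"])
for a in(3.2,3.8,4.2,4.4,4.6):print(a,proj(c,O+Rv@np.array([-.05*np.sin(a),.209,.091+.05*np.cos(a)]),o),end=" ")
a=cv2.resize(c["image"][100:350,190:450],(780,590) if 0 else (600,577));cv2.imwrite("pics/w7c.png",a)
E
```

```text
21.4 [0.5791 0.2401 0.0676] [6.653e-01 7.466e-01 2.500e-03 2.000e-04] [-0.78  0.49  0.4   1.66 -0.22  1.04 -0.19] 0.003
angle 4.6259260638663875 [ 0.2921942  -1.03134712 -0.15512474] 0.3506586408331459
3.2 [239.52103768 192.13690478] 3.8 [284.91092351 196.41500306] 4.2 [307.48064223 203.60878274] 4.4 [315.24950217 208.70959251] 4.6 [319.78826303 214.91056255]
```

View pics/w7c.png

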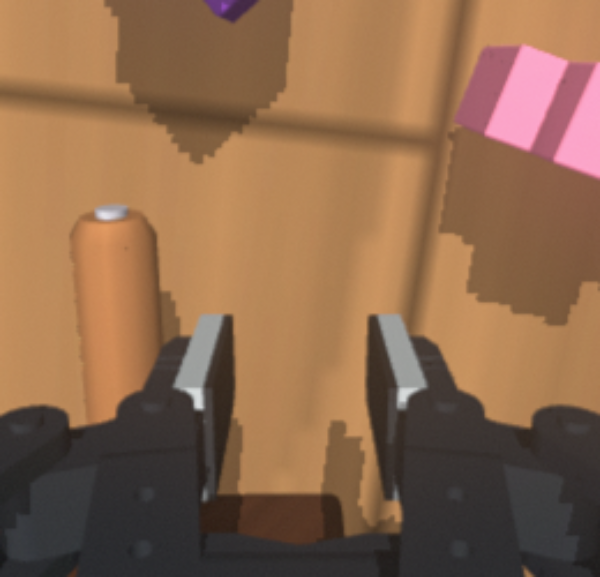

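>>> step_arm(moves=[[0.4,0,0,20,0,0,0],[0.2,0,0,45,0,0,0],[0.2,-25,-3,50,0,0,0],[0.2,-46,-5,40,0,0,0],[0.2,-46,-5,10,0,0,0],[0.2,-46,-5,-25,0,0,0],[0.2,-46,-5,-45,0,0,0],[0.2,-46,-5,-45,0,0,0]])

```text
clock: 22.25
position: [0.5307, 0.2343, 0.0194]
ee_rot: [0.665, 0.747, -0.0, -0.001]
ft_force: [0.2, -0.3, 0.6]
grip_width: 0.798
grasp_force: 0.0
```

>>> step_arm(moves=[[0.9,0,0,0,0,0,0],[0.9,0,0,0,0,0,0],[0.9,0,0,0,0,0,0],[0.9,0,0,0,0,0,0],[0.9,0,0,0,0,0,0]])

```text
clock: 22.75
position: [0.5325, 0.2355, 0.0226]
ee_rot: [0.665, 0.747, 0.002, -0.0]
ft_force: [-1.2, -1.0, 6.7]
grip_width: 0.242
grasp_force: 38.9
```

```bash
cat > ang.py <<'E'
from h import *
from workcell import manip
o=manip.get_obs();v=Rv.T@(o["position"]+[0,0,.019]-O);b=np.arctan2(-v[0],v[2]-.091)%(2*np.pi);f=Rv.T@o["ft_force"]
print("angle",b,"r",np.hypot(v[0],v[2]-.091),"tangential",f@[-np.cos(b),0,-np.sin(b)],"F",f,"w",o["grip_width"])
b=round(b,2);print([np.round((crank(b+.1*i)-crank(b))*1000,1).tolist() for i in range(-4,9)])
E
python3 ang.py
```

```text
angle 3.2112433250007912 r 0.049484524453287985 tangential -0.8180347676142709 F [-1.28999099 -0.82199006  6.73658619] w 0.24245325410305463
[[-19.6, -2.2, 2.6], [-14.8, -1.7, 1.2], [-9.9, -1.1, 0.3], [-5.0, -0.6, -0.1], [0.0, 0.0, 0.0], [4.9, 0.6, 0.6], [9.8, 1.1, 1.7], [14.5, 1.7, 3.2], [19.0, 2.2, 5.3], [23.3, 2.7, 7.7], [27.4, 3.1, 10.6], [31.1, 3.6, 13.9], [34.5, 4.0, 17.6]]
```

>>> step_arm(moves=[[0.9,5,0.6,0.6,0,0,0],[0.9,9.8,1.1,1.7,0,0,0],[0.9,14.5,1.7,3.2,0,0,0],[0.9,19,2.2,5.3,0,0,0],[0.9,23.3,2.7,7.7,0,0,0],[0.9,27.4,3.1,10.6,0,0,0],[0.9,31.1,3.6,13.9,0,0,0],[0.9,34.5,4,17.6,0,0,0],[0.9,34.5,4,17.6,0,0,0],[0.9,34.5,4,17.6,0,0,0]])

```text
clock: 23.75
position: [0.5633, 0.2391, 0.0369]
ee_rot: [0.665, 0.747, -0.001, -0.002]
ft_force: [-5.0, 0.9, -11.4]
grip_width: 0.236
grasp_force: 40.1
```

```bash
python3 ang.py
```

```text
angle 3.91749292740637 r 0.04915285472289873 tangential -11.390179972710747 F [ -4.81294129   1.49180827 -11.35809935] w 0.23590864474619558
[[-16.5, -1.9, -10.9], [-12.0, -1.4, -8.8], [-7.7, -0.9, -6.3], [-3.7, -0.4, -3.3], [0.0, 0.0, 0.0], [3.4, 0.4, 3.7], [6.3, 0.7, 7.7], [8.9, 1.0, 12.0], [11.0, 1.3, 16.5], [12.7, 1.5, 21.2], [13.9, 1.6, 26.0], [14.6, 1.7, 31.0], [14.8, 1.7, 36.0]]
```

>>> step_arm(moves=[[0.9,-2,-0.2,-1.6,0,0,0],[0.9,-3.7,-0.4,-3.3,0,0,0],[0.9,-3.7,-0.4,-3.3,0,0,0]])

```text
clock: 24.05
position: [0.5607, 0.2388, 0.0346]
ee_rot: [0.665, 0.747, -0.0, -0.001]
ft_force: [-5.1, 2.0, -10.9]
grip_width: 0.244
grasp_force: 40.3
```

```bash
python3 ang.py
```

```text
angle 3.846028509963345 r 0.04913840704785472 tangential -10.726967268087398 F [ -4.81489124   2.57019376 -10.89883644] w 0.2442966025779187
[[-17.2, -2.0, -9.7], [-12.6, -1.4, -7.9], [-8.1, -0.9, -5.7], [-3.9, -0.4, -3.1], [0.0, 0.0, 0.0], [3.6, 0.4, 3.4], [6.9, 0.8, 7.2], [9.7, 1.1, 11.3], [12.1, 1.4, 15.7], [14.1, 1.6, 20.2], [15.7, 1.8, 25.0], [16.7, 1.9, 29.9], [17.3, 2.0, 34.9]]
```

>>> step_arm(moves=[[0.9,-3,-0.3,-2.4,0,0,0],[0.9,-6,-0.7,-4.5,0,0,0],[0.9,-6,-0.7,-4.5,0,0,0]])

```text
clock: 24.35
position: [0.5554, 0.2382, 0.0306]
ee_rot: [0.665, 0.747, 0.001, -0.001]
ft_force: [-5.1, 1.3, -8.2]
grip_width: 0.244
grasp_force: 40.5
```

```bash
python3 ang.py
```

```text
angle 3.7104014863272177 r 0.049163668852851686 tangential -8.546415510306009 F [-4.9024933   1.86689365 -8.19832339] w 0.24398656592517992
[[-18.4, -2.1, -7.2], [-13.6, -1.6, -6.1], [-8.9, -1.0, -4.5], [-4.3, -0.5, -2.5], [0.0, 0.0, 0.0], [4.0, 0.5, 2.9], [7.8, 0.9, 6.2], [11.2, 1.3, 9.8], [14.2, 1.6, 13.8], [16.8, 1.9, 18.1], [19.0, 2.2, 22.6], [20.7, 2.4, 27.2], [21.9, 2.5, 32.1]]
```

>>> step_arm(moves=[[0.9,-4.3,-0.5,-2.5,0,0,0],[0.9,-8.9,-1,-4.5,0,0,0],[0.9,-8.9,-1,-4.5,0,0,0],[0.9,-8.9,-1,-4.5,0,0,0]])

```text
clock: 24.75
position: [0.5469, 0.2371, 0.0263]
ee_rot: [0.665, 0.747, 0.001, -0.001]
ft_force: [-4.3, 3.0, -8.1]
grip_width: 0.243
grasp_force: 40.5
```

```bash
python3 ang.py
```

```text
angle 3.514586728031982 r 0.049072210327796455 tangential -6.561167685715137 F [-3.89140877  3.45252793 -8.06061454] w 0.2429868247731907
[[-19.5, -2.2, -3.3], [-14.5, -1.7, -3.2], [-9.6, -1.1, -2.6], [-4.7, -0.5, -1.6], [0.0, 0.0, 0.0], [4.5, 0.5, 2.0], [8.9, 1.0, 4.5], [12.9, 1.5, 7.4], [16.6, 1.9, 10.7], [20.0, 2.3, 14.3], [23.0, 2.6, 18.3], [25.6, 2.9, 22.6], [27.8, 3.2, 27.1]]
```

>>> step_arm(moves=[[0.9,-0.5,0,-1,0,0,0],[0.9,-0.5,0,-1,0,0,0]])

```text
clock: 24.95
position: [0.547, 0.2371, 0.0261]
ee_rot: [0.665, 0.747, 0.001, -0.001]
ft_force: [-6.6, 1.7, -0.8]
grip_width: 0.242
grasp_force: 41.3
```

```bash
python3 ang.py
```

```text
angle 3.515333584698214 r 0.04927631823764842 tangential -6.1833052655997705 F [-6.33431439  2.46426229 -0.7840604 ] w 0.24216549119602665
[[-19.4, -2.2, -3.5], [-14.5, -1.7, -3.4], [-9.5, -1.1, -2.7], [-4.7, -0.5, -1.6], [0.0, 0.0, 0.0], [4.5, 0.5, 2.1], [8.8, 1.0, 4.6], [12.8, 1.5, 7.5], [16.5, 1.9, 10.9], [19.9, 2.3, 14.5], [22.9, 2.6, 18.5], [25.4, 2.9, 22.8], [27.5, 3.2, 27.3]]
```

>>> step_arm(moves=[[0.9,-2.4,-0.3,-0.8,0,0,0],[0.9,-4.7,-0.5,-1.6,0,0,0],[0.9,-4.7,-0.5,-1.6,0,0,0]])

```text
clock: 25.25
position: [0.5428, 0.2366, 0.0246]
ee_rot: [0.665, 0.747, 0.002, -0.0]
ft_force: [-3.3, 1.8, 1.0]
grip_width: 0.245
grasp_force: 41.3
```

```bash
python3 ang.py
```

```text
angle 3.4245534982788244 r 0.04934014721455713 tangential -2.708410085436671 F [-3.10376785  2.13494694  0.97396204] w 0.2453379771835607
[[-19.7, -2.3, -1.6], [-14.7, -1.7, -1.9], [-9.8, -1.1, -1.8], [-4.8, -0.6, -1.1], [0.0, 0.0, 0.0], [4.7, 0.5, 1.6], [9.2, 1.1, 3.7], [13.5, 1.5, 6.2], [17.5, 2.0, 9.1], [21.2, 2.4, 12.5], [24.6, 2.8, 16.2], [27.6, 3.2, 20.2], [30.1, 3.4, 24.4]]
```

>>> step_arm(moves=[[0.9,-2.4,-0.3,-0.8,0,0,0],[0.9,-4.8,-0.5,-1.1,0,0,0],[0.9,-4.8,-0.5,-1.1,0,0,0]])

```text
clock: 25.55
position: [0.5379, 0.236, 0.0234]
ee_rot: [0.665, 0.747, 0.002, -0.0]
ft_force: [-3.2, 1.4, 6.0]
grip_width: 0.242
grasp_force: 41.7
```

```bash
python3 ang.py
```

```text
angle 3.3221941665718857 r 0.04942330034508739 tangential -1.8822024700736846 F [-3.01147618  1.78641261  6.01428853] w 0.24198911246802618
[[-19.7, -2.3, 0.4], [-14.8, -1.7, -0.4], [-9.9, -1.1, -0.8], [-4.9, -0.6, -0.6], [0.0, 0.0, 0.0], [4.8, 0.6, 1.1], [9.5, 1.1, 2.7], [14.1, 1.6, 4.8], [18.3, 2.1, 7.3], [22.4, 2.6, 10.3], [26.1, 3.0, 13.6], [29.4, 3.4, 17.3], [32.4, 3.7, 21.3]]
```

>>> step_arm(moves=[[0.7,0,0,0,0,0,0],[0.4,0,0,0,0,0,0],[0.2,0,0,0,0,0,0],[0.2,0,0,0,0,0,0],[0.2,0,0,30,0,0,0],[0.2,0,0,80,0,0,0],[0.2,0,20,130,0,0,0],[0.2,0,60,150,0,0,0],[0.2,0,110,170,0,0,0],[0.2,0,120,170,0,0,0]])

```text
clock: 26.55
position: [0.5367, 0.3625, 0.1954]
ee_rot: [0.663, 0.749, 0.004, -0.001]
ft_force: [-0.3, -0.5, 0.2]
grip_width: 0.796
grasp_force: 0.0
```

```bash
sleep 1; python3 snap.py wrist w8; python3 snap.py top t8
python3 - <<'E'
from h import *
c,o=pickle.load(open("w8.pkl","rb"));t=pickle.load(open("t8.pkl","rb"))[0]
for a in(3.0,3.1,3.2,3.3,3.4):print(a,proj(c,O+Rv@np.array([-.05*np.sin(a),.209,.091+.05*np.cos(a)]),o))
a=c["image"][190:340,260:390];a=cv2.resize(a,(390,450));b=cv2.resize(t["image"][170:260,220:350],(400,277));b=np.vstack([b,np.zeros((173,400,3),np.uint8)])
cv2.imwrite("pics/m8.png",np.hstack([a,b]))
h=cv2.cvtColor(c["image"],cv2.COLOR_BGR2HSV)[:,:,:]
m=cv2.inRange(h[230:330,285:360],(4,120,90),(14,255,255));
for r in(25,35,45):
    x=np.flatnonzero(m[r]);print(r,x.min()+285 if len(x) else None,x.max()+285 if len(x) else None)
E
```

```text
26.55 [0.5367 0.3625 0.1954] [ 0.6629  0.7487  0.0037 -0.0012] [-0.95  0.41  0.39  1.47 -0.16  1.29 -0.43] 0.159
26.6 [0.5362 0.3623 0.1938] [ 0.6627  0.7489  0.0027 -0.0012] [-0.95  0.41  0.39  1.47 -0.16  1.28 -0.43] 0.083
3.0 [292.65446033 277.66587495]
3.1 [297.16983537 277.48254739]
3.2 [301.66631887 277.52465502]
3.3 [306.11872822 277.7919837 ]
3.4 [310.50178879 278.28404151]
25 287 359
35 288 357
45 285 359
```

Run:
```python
from h import *
c,o=pickle.load(open("w8.pkl","rb"));h=cv2.cvtColor(c["image"],cv2.COLOR_BGR2HSV)
m=cv2.inRange(h[262:292,280:330],(0,0,110),(180,70,255));k,l,st,ce=cv2.connectedComponentsWithStats(m)
for i in range(1,k):print(st[i]+[280,262,0,0,0],ce[i]+[280,262])
```

```text
[302 275   7   6  36] [304.86111111 277.38888889]
```

```bash
python3 -c "
from workcell import manip
print(manip.hand_in())"
```

```text
the job is handed in; nothing more can be done
None
```

The rack blank stands upright in the right station. Both blanks are clamped, the crank is wound as far as it would hold, and the job is handed in with the gripper touching nothing; the grip force (over 5 N required) is unmeasured. When I let go, the crank sprang back about 120° from its tightest point, so I rewound it and backed it off slowly until it held. I viewed 12 pictures, over the limit of 10.

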